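# Stand the fallen spinning chuck back up against its fence

## Task

The brown wooden spinning chuck has toppled over on the bench. Slide it along the bench until its foot butts against the plywood fence squarely at the yellow mark; then, with the foot still braced there, raise its top end and push it over towards the fence, keeping the chuck on the bench, until it stands upright at the middle of the mark's width and is pressed against the fence. Press definitely but gently, do not let it fall or drop, leave the other things alone, and let go of it standing.

Things in the scene. Friction and masses are not known exactly. Their poses are not given: they have to be found in the camera images.
- chuck: fallen chuck, brown wood with a dark band, 0.25 to 0.5 kg: cylinder 76 mm in diameter, 110 mm long, then a coaxial neck 34 mm in diameter, 60 mm long. Origin: centre of the flat foot; z along the axis to the neck end. Starts lying, foot towards the fence, up to 15 degrees askew and 30 mm to the side of its mark; a flat dark strip, 18 mm wide, under it stops it rolling. It pivots in a pinch on the neck.
- chuck_neck (a point): point on the chuck's axis near the middle of the neck, 142 mm from the foot and 32 mm beyond the shoulder: the place to grip it. As the neck is raised, the upper rim of the foot slides down the fence and its lower rim slides out along the bench; pushed too hard, the foot sticks and wedges: ease off
- fence: fixed fence: plywood board 460 mm long, 12 thick, 112 high, green top edge. Origin: on the bench under the middle of its nominal front face; x level out of the face towards the chuck, y along it, z up. Its real face stands 0 to 26 mm ahead (+x) of the origin, unmeasured: find it by touch or sight. Chuck on board: over 20 N damages it, 2 N is a definite press.
- mark: yellow 100 x 84 mm patch painted on the bench, the chuck's place at the fence. Origin: on the fence's nominal face line (fence x = 0) at the middle of the mark's width; axes as the fence's; the patch spans 4 to 104 mm in x, half of 84 mm either side in y. It is at one of three places 130 mm apart along the fence; the forms stand at the other two.
- form_a: bystander: dark wooden form, 66 mm in diameter, 145 mm high, standing by the fence; origin at its foot
- form_b: bystander: pale wooden form, 68 mm in diameter, 130 mm high, standing by the fence; origin at its foot
- bowl: bystander: spun brass bowl, 100 mm across, 50 mm high; origin at its underside
- burnisher: bystander: burnishing tool lying on the bench, 240 mm long, screwdriver-like with a red handle, length along x; origin under its middle

How it is judged:
On the way, in this order (a step that is already met when the one before it is completed fails the run):
1. the lying chuck's foot is butted against the fence at the mark with at least 2 N (contact force between chuck and fence above 2 N and angle between chuck's own z axis and vertical above 1.3 rad and y of chuck in the frame of mark between -0.02 and 0.02 m), for 0.2 s.
2. the chuck is half raised (less than 55 degrees from upright) with its foot still touching the fence (contact force between chuck and fence above 0.3 N and angle between chuck's own z axis and vertical between 0.4 and 0.96 rad), for 0.1 s.
3. the chuck stands upright within 3 degrees, pressed against the fence with at least 2 N (contact force between chuck and fence above 2 N and angle between chuck's own z axis and vertical below 0.052 rad), for 0.2 s.
At the end, for the whole second after the job is handed in: the chuck stands at rest on its foot on the bench, upright within 3 degrees, its axis within 20 mm of the middle of the mark's width and no more than 72 mm ahead of the mark's origin line, i.e. by the fence; the other forms, bowl and burnisher are within 15 mm of where they were (angle between chuck's own z axis and vertical below 0.052 rad and height (world z) of chuck below 0.004 m and x of chuck in the frame of mark below 0.072 m and y of chuck in the frame of mark between -0.02 and 0.02 m and linear speed of chuck below 0.01 m/s and angular speed of chuck below 0.1 rad/s and distance of each of form_a, form_b, bowl, burnisher from where it was at the start of the episode below 0.015 m); the robot touches nothing.
It fails at once if the chuck presses the fence with more than 20 N (contact force between chuck and fence above 20 N).
It fails at once if the chuck is lifted off the bench (centre of its foot higher than 55 mm) (height (world z) of chuck above 0.055 m).
It fails at once if the chuck falls, drops or is flung (turns faster than 4 rad/s) (angular speed of chuck above 4 rad/s).
It fails at once if another form, the bowl or the burnisher is pushed more than 15 mm, or a form is tipped ((distance of form_a from where it was at the start of the episode above 0.015 m or angle between form_a's own z axis and vertical above 0.25 rad) or (distance of form_b from where it was at the start of the episode above 0.015 m or angle between form_b's own z axis and vertical above 0.25 rad) or distance of any of bowl, burnisher from where it was at the start of the episode above 0.015 m).
It also fails if it takes over 72 s, if anything falls off the work surface, if the arm or the gripper's body presses on something with over 40 N, if the wrist force passes 120 N, or if a joint passes its speed limit or range.

## Robot

A 6-joint arm with a two-finger parallel gripper is mounted at the origin on the work surface. World frame = base frame: x ahead of the robot, y to its left, z up, the work surface at z = 0. Lengths are in m, angles in rad, forces in N, time in s.
With the tool pointing down it reaches from about 0.35 to 0.775 m from the base axis. Payload 7.3 kg.
Tool frame: the origin (TCP) lies midway between the tips of the shut fingers; the grasp point (between the pads) lies 19 mm behind it (manip.grip_depth is the z of the grasp point in the tool frame, in m); z points along the fingers, y is the line along which they close (so a half turn about z gives the same grasp; the last joint's range is limited). The gripper opens to 92 mm and grips with 3 to 60 N. Pads are 19 mm wide; open, the fingers measure 130 mm over their backs; the gripper's body (75 mm by 190 mm) begins 47 mm behind the grasp point.
Start: joints at [-1.442, 0.342, 1.524, -0, 1.275, -0.146], TCP at [0.142, -0.505, 0.227] pointing down, gripper open.
Joint ranges: [-2.53, 2.53], [-0.77, 2.02], [0.04, 2.7], [-1, 4.14], [0.28, 2.66], [-3.11, 3.11]. Speed limits (rad/s): [2.57, 2.57, 3.14, 3.14, 3.14, 3.14].

## Interface

Orientations are given as a 3x3 rotation matrix whose columns are the frame's x, y, z axes.
In Python, from cell import manip gives the robot as it stands.
- The arm moves only by the shell command python3 -m creep 'ROWS' [FORCE]. ROWS is text: rows parted by semicolons, each of 7 numbers parted by spaces: the shift along the world's x, y, z in m, then the turn, a rotation vector about the world's x, y, z in rad, then the opening, from 0 (shut) to 1 (fully open). In form: dx dy dz wx wy wz grip; .... A call has 1 to 12 rows; each row is the pose to reach, as a shift and turn from the pose commanded when the call began; what a row does not reach only later rows make up. A row lasts 1/10 s, in which the tool goes at most 50 mm and 8.59 degrees, less where a joint would pass 70% of its speed; a pose out of reach is approached as far as the arm can. A call with a gripper value outside its range is refused whole. The fingers move at their own pace and stop on an object; FORCE is the grip in N (left out, the last holds). Time passes only in rows, so rows that repeat a pose let the fingers close. It gives the time, the measured TCP pose, the force, the opening and the grip force at its end, in the units of the state.
- manip.get_state(): the state, without advancing time (a new reading comes with each control period).
- manip.read_camera(name): name is "side" or "top" or "wrist"; returns a dict with "color" (480x640x3 uint8, red, green, blue), "fx", "fy", "cx", "cy" (pixels), "xyz" and "attitude" of the camera in the world. Camera axes: x right, y up, looking along -z (the intrinsics and any distortion apply to the point x, -y, -z); pixel columns grow to the right and rows downward; lengths in m; the calibration is good to about 2 mm. A picture is of the moment at which its call begins. There is no depth.
- manip.job_done(): hands the job in; it is judged then, once.
Trained networks look in a picture, given as the dict that the camera call returned (one of the last four; its "shot" number tells which), for a name from the list of things; names that differ only in an ending like _2 or _b are one class to them, and where a whole thing is asked for, a point or a joint stands for the part that bears it (a point fixed in the world has none). Each returns a list of dicts, best first, with "p" (0 to 1); they miss things now and then, are a little off and sometimes report something else, mostly with a low value. They report only what shows in the picture. A call takes as long as a camera call.
- manip.regions_of(picture, name): "mask" (480x640 bool, what is visible of it) and "location" ([row, column] in pixels, amid what is visible of it).
- manip.mark_of(picture, name): "location" ([row, column] in pixels: a listed point, or the origin of a listed thing).
The state is a dict: "t": time; "joint_positions": joint angles; "dq": joint speeds; "effort": joint torques, N m; "tool_pos": TCP position; "orientation": TCP orientation; "contact_force": force on the tool from outside, world axes, zero at the start; "ft_torque": the same for the moment, N m; "grip_width": finger opening in m; "gripper_force": force on a finger pad.
Only numpy, scipy, OpenCV 4.12 (cv2) and the standard library are available. Lean on these libraries where they do the work, as an engineer would, in place of code of your own. Each camera call takes 0.05 s, during which the arm holds its last target. There are 200 camera calls.

## Working session

There is one attempt and no reset: what is moved stays moved. The work goes in short steps, Python scripts to look and compute and a shell command to move; the robot and the scene stay as the last step left them, time stands still between calls to the robot, and variables do not carry over. Pictures are saved under pics/ and viewed, at most 11 in all, crops included, and the job is handed in when it is done.

```bash
ls; mkdir -p pics; cat > h.py <<'E'
import numpy as np, cv2
from cell import manip
def ray(p,rc):
    r,c=rc; d=np.array([(c-p["cx"])/p["fx"],-(r-p["cy"])/p["fy"],-1.0])
    return np.array(p["xyz"]),np.array(p["attitude"])@d
def onz(p,rc,z=0.):
    o,d=ray(p,rc); return o+d*(z-o[2])/d[2]
def proj(p,X):
    v=np.array(p["attitude"]).T@(np.array(X)-p["xyz"]); return [p["cy"]-p["fy"]*v[1]/-v[2]*1, p["cx"]+p["fx"]*v[0]/-v[2]]
E
python3 - <<'E'
from h import *
np.set_printoptions(precision=4,suppress=True)
for n in("top","side"):
    p=manip.read_camera(n); cv2.imwrite(f"pics/{n}0.png",p["color"][:,:,::-1])
    print(n,p["xyz"],np.array(p["attitude"]).tolist(),p["fx"],[k for k in p])
    for th in("chuck","chuck_neck","fence","mark","form_a","form_b","bowl","burnisher"):
        for m in manip.mark_of(p,th)[:2]: print(th,round(m["p"],2),m["location"],onz(p,m["location"]), onz(p,m["location"],.038))
print(manip.get_state())
E
```

```text
pics
top [ 0.5358 -0.0194  1.113 ] [[0.028354944337036024, 0.9968786907834939, -0.0736808862150234], [-0.9995784839079855, 0.027817629534630267, -0.008308669886797853], [-0.006233108362390533, 0.07388542040796486, 0.9972472577105849]] 475.08522677569755 ['color', 'fx', 'fy', 'cx', 'cy', 'xyz', 'attitude', 'shot']
chuck 0.83 [273.1, 314.3] [ 0.5253 -0.0101  0.    ] [ 0.5257 -0.0104  0.038 ]
chuck_neck 0.71 [210.6, 327.8] [ 0.673  -0.0377  0.    ] [ 0.6683 -0.0371  0.038 ]
fence 0.78 [295.3, 303.1] [0.4731 0.0145 0.    ] [0.4752 0.0133 0.038 ]
mark 0.67 [294.3, 303.2] [0.4754 0.0143 0.    ] [0.4775 0.0132 0.038 ]
form_a 0.77 [262.8, 249.1] [0.545  0.1431 0.    ] [0.5447 0.1376 0.038 ]
form_a 0.68 [278.8, 363.5] [ 0.5153 -0.1252  0.    ] [ 0.516  -0.1215  0.038 ]
form_b 0.77 [262.8, 249.1] [0.545  0.1431 0.    ] [0.5447 0.1376 0.038 ]
form_b 0.68 [278.8, 363.5] [ 0.5153 -0.1252  0.    ] [ 0.516  -0.1215  0.038 ]
bowl 0.82 [209.1, 123.4] [0.6632 0.4454 0.    ] [0.6589 0.4295 0.038 ]
burnisher 0.83 [253.4, 482.3] [ 0.5823 -0.4013  0.    ] [ 0.5807 -0.3882  0.038 ]
side [0.3366 0.6755 0.89
[... 987 characters left out ...]
36 -0.119  -0.    ] [ 0.506  -0.0851  0.038 ]
burnisher 0.62 [161.1, 386.8] [ 0.5798 -0.4029  0.    ] [ 0.5694 -0.357   0.038 ]
{'t': 0.9, 'joint_positions': array([-1.442 ,  0.342 ,  1.5241,  0.    ,  1.2754, -0.146 ]), 'dq': array([-0.0008,  0.0004, -0.0006, -0.0002,  0.0014, -0.0016]), 'effort': array([ -0.0004, -43.1128, -24.4483,   0.0717,   0.0484,   0.    ]), 'tool_pos': array([ 0.1425, -0.5053,  0.2268]), 'orientation': array([[ 0.9625,  0.2713,  0.0001],
       [ 0.2713, -0.9625, -0.0001],
       [ 0.    ,  0.0002, -1.    ]]), 'contact_force': array([-0.1263,  0.7887, -0.4344]), 'ft_torque': array([ 0.0005, -0.035 , -0.0381]), 'gripper_force': 0.0, 'grip_width': 0.09198308036676933}
```

View pics/top0.png

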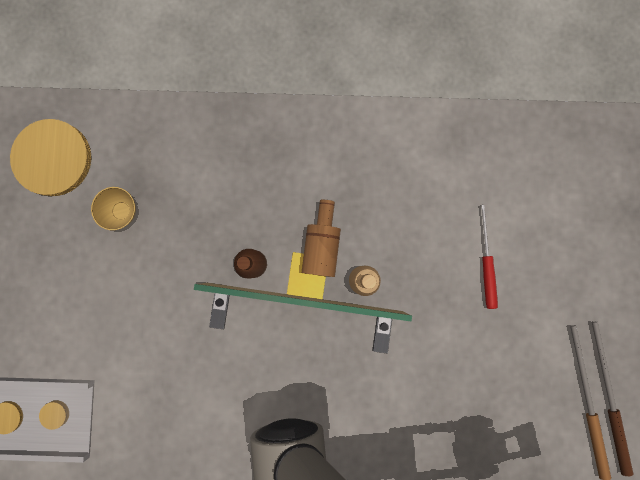

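View pics/side0.png

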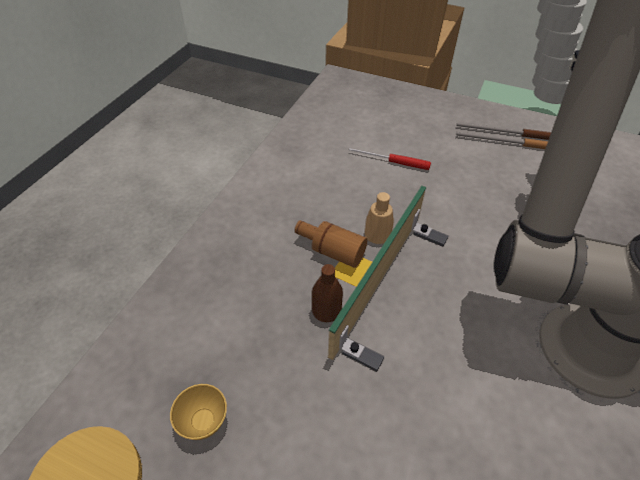

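The top view shows the chuck lying with its neck at (200,327) and its foot at (275,320). The yellow mark is at (280,307), the fence runs from (195,287) to (411,318), and the forms stand either side of the mark. The side view agrees. Next I'll fit the geometry.

```bash
cat > m.py <<'E'
from h import *
np.set_printoptions(precision=4,suppress=True)
p=manip.read_camera("top"); hsv=cv2.cvtColor(p["color"],cv2.COLOR_RGB2HSV)
g=cv2.inRange(hsv,(60,80,30),(95,255,255)); rr,cc=np.nonzero(g)
top=np.array([onz(p,(rr[cc==c].min()-.5,c),.112) for c in range(cc.min()+5,cc.max()-4) if (cc==c).any()])[:,:2]
bot=np.array([onz(p,(rr[cc==c].max()+.5,c),.112) for c in range(cc.min()+5,cc.max()-4) if (cc==c).any()])[:,:2]
def fit(P):
    l=cv2.fitLine(P.astype(np.float32),cv2.DIST_HUBER,0,.01,.01).ravel(); return l[:2],l[2:]
d,c0=fit(top); ey=d*np.sign(d[1]); ex=np.array([ey[1],-ey[0]])
d2,c2=fit(bot)
print("face",c0,"ex",ex,"yaw",np.degrees(np.arctan2(ex[1],ex[0])),"thick",(c0-c2)@ex)
ends=np.array([onz(p,(rr[cc==c].mean(),c),.112)[:2] for c in(cc.min(),cc.max())]); print("ends",ends,"mid y",(ends@ey), ends.mean(0))
y=cv2.inRange(hsv,(22,120,120),(33,255,255)); n,l,s,ce=cv2.connectedComponentsWithStats(y)
for i in range(1,n):
    if s[i,4]>80: 
        q=np.argwhere(l==i); P=np.array([onz(p,x)[:2] for x in q])
        print("yel",s[i],"x",np.percentile((P-c0)@ex,[0,1,99,100]),"y",np.percentile(P@ey,[0,1,50,99,100]), "c0y",c0@ey)
m=manip.regions_of(p,"chuck")[0]; q=np.argwhere(m["mask"]); P=np.array([onz(p,x,.038)[:2] for x in q])
d,c=fit(P); d=d*np.sign(d[0]); print("chuck dir",d,"yaw",np.degrees(np.arctan2(d[1],d[0])),"c",c,"extent",np.percentile((P-c)@d,[0,1,99,100]))
for f in("chuck","chuck_neck"):
    w=manip.mark_of(p,f)[0]["location"]; w=onz(p,w,.038)[:2]; print(f,w,"fence x",(w-c0)@ex,"y",w@ey,"along",(w-c)@d)
E
python3 m.py
```

```text
face [0.4741 0.0402] ex [ 0.9934 -0.1145] yaw -6.5758777 thick 0.011201576
ends [[ 0.488   0.2404]
 [ 0.441  -0.215 ]] mid y [ 0.2947 -0.1631] [0.4645 0.0127]
yel [287 252  39  48 991] x [-0.0005  0.0004  0.0957  0.099 ] y [0.0238 0.0248 0.0736 0.1074 0.108 ] c0y 0.09426005
chuck dir [ 0.9956 -0.0932] yaw -5.348609 c [ 0.5938 -0.0237] extent [-0.0712 -0.0692  0.0946  0.0988]
chuck [ 0.5258 -0.0061] fence x 0.056680129780984474 y 0.054102233630526034 along -0.0693557756033938
chuck_neck [ 0.6696 -0.0264] fence x 0.20188915061949153 y 0.050477824154190915 along 0.07574230841944049
```

```bash
python3 -m creep '.13 .118 .02 0 0 -.1 1;.26 .236 .02 0 0 -.2 1;.39 .354 .02 0 0 -.3 1;.5 .45 .0 0 0 -.37 1;.5 .45 0 0 0 -.37 1;.5 .45 0 0 0 -.37 1;.5 .45 0 0 0 -.37 1;.5 .45 0 0 0 -.37 1;.5 .45 0 0 0 -.37 1;.5 .45 0 0 0 -.37 1;.5 .45 0 0 0 -.37 1;.5 .45 0 0 0 -.37 1' 15; python3 -m creep '0 0 0 0 0 0 1;0 0 0 0 0 0 1;0 0 0 0 0 0 1;0 0 0 0 0 0 1;0 0 0 0 0 0 1'; python3 - <<'E'
from h import *
p=manip.read_camera("wrist"); cv2.imwrite("pics/w1.png",p["color"][:,:,::-1]); print(p["xyz"],p["attitude"])
for f in("chuck","chuck_neck"):
  for k in manip.mark_of(p,f)[:2]: print(f,k["p"],k["location"],onz(p,k["location"],.038))
print(manip.get_state())
E
```

```text
t: 2.3
tool_pos: [0.5894, -0.1025, 0.2281]
orientation: [[0.995, -0.095, 0.0], [-0.095, -0.995, -0.0], [0.0, 0.0, -1.0]]
contact_force: [0.2, -1.0, 0.6]
grip_width: 0.0919
gripper_force: 0.0
t: 2.8
tool_pos: [0.5875, -0.1052, 0.2285]
orientation: [[0.995, -0.097, 0.0], [-0.097, -0.995, -0.0], [0.0, 0.0, -1.0]]
contact_force: [-1.2, 0.1, 0.6]
grip_width: 0.0918
gripper_force: 0.0
[ 0.65695136 -0.11118913  0.38578349] [[-9.66643644e-02  9.61013669e-01  2.59053526e-01]
 [-9.95317021e-01 -9.33774609e-02 -2.49935640e-02]
 [ 1.70603951e-04 -2.60256371e-01  9.65539534e-01]]
chuck 0.72 [287.9, 219.9] [ 0.52336393 -0.01435968  0.038     ]
chuck_neck 0.64 [129.0, 212.2] [ 0.66321629 -0.029794    0.038     ]
{'t': 2.95, 'joint_positions': array([-3.04784587e-01,  4.74338535e-01,  1.31244003e+00, -1.39600666e-04,
        1.35440763e+00,  1.36238068e+00]), 'dq': array([ 0.00577647,  0.00288875, -0.00283669, -0.00070419, -0.00172248,
        0.00156323]), 'effort': array([-4.90384363e-02, -5.07845914e+01, -2.53306603e+01,  4.80947213e-02,
       -7.22394534e-02, -1.20294499e-03]), 'tool_pos': array([ 0.58777381, -0.10485988,  0.22836148]), 'orientation': array([[ 9.95362923e-01, -9.61900780e-02,  3.46802948e-04],
       [-9.61899938e-02, -9.95362960e-01, -2.52032114e-04],
       [ 3.69437798e-04,  2.17504448e-04, -9.99999908e-01]]), 'contact_force': array([ 0.03782719, -0.59303848, -0.28493394]), 'ft_torque': array([-0.00066403,  0.0055707 ,  0.00859114]), 'gripper_force': 0.0, 'grip_width': 0.09210495568027482}
```

View pics/w1.png

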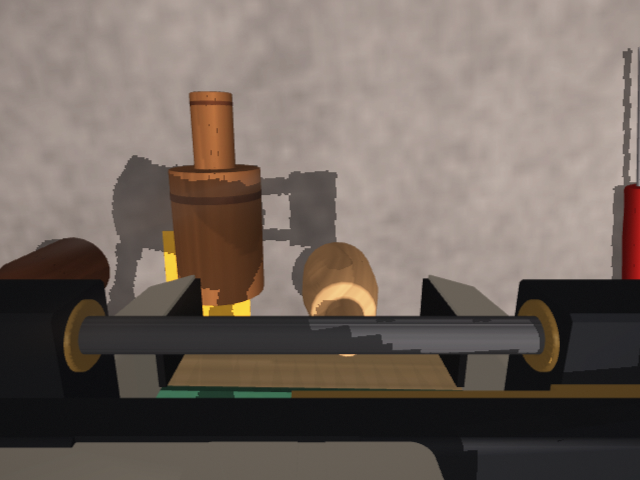

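```bash
python3 - <<'E'
from h import *
p=manip.read_camera("wrist")
m=manip.regions_of(p,"chuck")[0]["mask"]
P=[]
for r in range(85,290,8):
    c=np.nonzero(m[r])[0]
    if len(c): X=onz(p,(r,c.mean()),.038); P.append(X[:2]); print(r,c.min(),c.max(),X[:2].round(4))
E
```

```text
93 191 230 [ 0.6914 -0.0324]
101 190 232 [ 0.6852 -0.0318]
109 191 233 [ 0.679  -0.0317]
117 193 233 [ 0.6728 -0.0315]
125 193 234 [ 0.6665 -0.0309]
133 193 234 [ 0.6602 -0.0299]
141 194 234 [ 0.6537 -0.0293]
149 194 235 [ 0.6472 -0.0287]
157 195 235 [ 0.6407 -0.0281]
165 190 247 [ 0.6338 -0.03  ]
173 169 260 [ 0.6275 -0.0255]
181 171 261 [ 0.6207 -0.0257]
189 171 261 [ 0.6139 -0.0247]
197 171 261 [ 0.6071 -0.0236]
205 172 262 [ 0.6    -0.0233]
213 174 262 [ 0.593  -0.0231]
221 175 262 [ 0.5859 -0.0224]
229 174 262 [ 0.5788 -0.0209]
237 175 263 [ 0.5715 -0.0206]
245 176 263 [ 0.5641 -0.0199]
253 177 263 [ 0.5567 -0.0192]
261 177 263 [ 0.5493 -0.0181]
269 178 264 [ 0.5416 -0.0178]
277 180 264 [ 0.5335 -0.022 ]
285 201 264 [ 0.5253 -0.0259]
```

```bash
python3 -m creep '.03 .03 0 0 0 -.005 1;.06 .06 0 0 0 -.01 1;.075 .0745 0 0 0 -.01 1;.075 .0745 -.04 0 0 -.01 1;.075 .0745 -.08 0 0 -.01 1;.075 .0745 -.12 0 0 -.01 1;.075 .0745 -.16 0 0 -.01 1;.075 .0745 -.18 0 0 -.01 1;.075 .0745 -.195 0 0 -.01 1;.075 .0745 -.205 0 0 -.01 1;.075 .0745 -.209 0 0 -.01 1;.075 .0745 -.209 0 0 -.01 1'; python3 -m creep '0 0 0 0 0 0 .5;0 0 0 0 0 0 .38;0 0 0 0 0 0 .3;0 0 0 0 0 0 .2;0 0 0 0 0 0 .2;0 0 0 0 0 0 .2;0 0 0 0 0 0 .2;0 0 0 0 0 0 .2' 12; python3 m.py | tail -3
```

```text
t: 4.25
tool_pos: [0.6634, -0.0298, 0.0195]
orientation: [[0.994, -0.105, 0.001], [-0.105, -0.994, -0.0], [0.001, 0.0, -1.0]]
contact_force: [-1.5, 0.8, 0.4]
grip_width: 0.092
gripper_force: 0.0
t: 5.05
tool_pos: [0.6631, -0.0298, 0.019]
orientation: [[0.994, -0.105, -0.0], [-0.105, -0.994, -0.0], [-0.0, 0.0, -1.0]]
contact_force: [0.3, -0.2, 1.2]
grip_width: 0.0332
gripper_force: 12.0
ends [[ 0.488   0.2404]
 [ 0.441  -0.215 ]] mid y [ 0.2948 -0.163 ] [0.4645 0.0127]
chuck dir [0.146  0.9893] yaw 81.60515 c [ 0.611  -0.0254] extent [-0.0378 -0.0367  0.0375  0.0391]Traceback (most recent call last):
  File "m.py", line 21, in <module>
    w=manip.mark_of(p,f)[0]["location"]; w=onz(p,w,.038)[:2]; print(f,w,"fence x",(w-c0)@ex,"y",w@ey,"along",(w-c)@d)
      ~~~~~~~~~~~~~~~~~~^^^
IndexError: list index out of range
```

```bash
python3 -m creep '-.003 .003 0 0 0 -.002 .2;-.007 .006 0 0 0 -.004 .2;-.011 .009 0 0 0 -.006 .2;-.016 .012 0 0 0 -.008 .2;-.021 .015 0 0 0 -.01 .2;-.026 .018 0 0 0 -.012 .2;-.031 .0205 0 0 0 -.014 .2;-.036 .0225 0 0 0 -.016 .2;-.04 .024 0 0 0 -.017 .2;-.0425 .0246 0 0 0 -.017 .2;-.0425 .0246 0 0 0 -.017 .2'; python3 -m creep '-.001 .0001 0 0 0 0 .2;-.002 .0002 0 0 0 0 .2;-.003 .0003 0 0 0 0 .2;-.003 .0003 0 0 0 0 .2'; python3 -m creep '-.001 .0001 0 0 0 0 .2;-.002 .0002 0 0 0 0 .2;-.002 .0002 0 0 0 0 .2'; python3 - <<'E'
from h import *
p=manip.read_camera("side"); cv2.imwrite("pics/s2.png",p["color"][150:350,220:460,::-1].repeat(2,0).repeat(2,1))
E
```

```text
t: 6.3
tool_pos: [0.6199, -0.0049, 0.019]
orientation: [[0.993, -0.122, -0.001], [-0.122, -0.993, 0.0], [-0.001, -0.0, -1.0]]
contact_force: [-1.3, 1.0, -0.8]
grip_width: 0.0332
gripper_force: 12.0
t: 6.7
tool_pos: [0.6175, -0.0048, 0.0191]
orientation: [[0.993, -0.122, 0.0], [-0.122, -0.993, -0.0], [0.0, 0.0, -1.0]]
contact_force: [1.4, -0.4, -0.3]
grip_width: 0.0336
gripper_force: 12.0
t: 7.0
tool_pos: [0.6154, -0.0046, 0.0191]
orientation: [[0.993, -0.122, -0.0], [-0.122, -0.993, -0.0], [-0.0, 0.0, -1.0]]
contact_force: [-0.1, 0.2, 0.3]
grip_width: 0.0335
gripper_force: 12.0
```

View pics/s2.png

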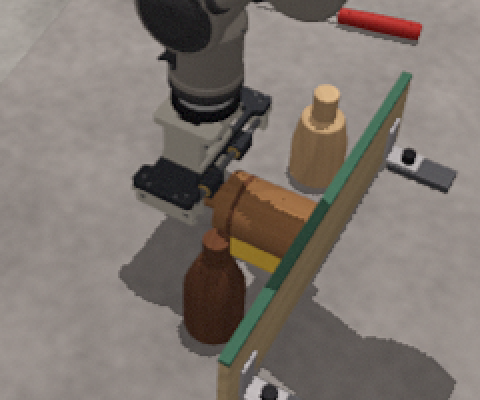

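The chuck is held at the neck with its foot a few mm short of the fence face, between the two forms. Now I'll creep it into contact.

```bash
for i in 1 2 3 4; do python3 -m creep '-.0005 .00006 0 0 0 0 .2;-.001 .0001 0 0 0 0 .2;-.001 .0001 0 0 0 0 .2' | egrep 'tool_pos|contact'; done
```

```text
tool_pos: [0.6145, -0.0045, 0.0191]
contact_force: [1.5, -0.5, 1.0]
tool_pos: [0.6135, -0.0044, 0.0191]
contact_force: [2.5, 1.1, 0.2]
tool_pos: [0.6125, -0.0042, 0.0191]
contact_force: [2.1, 0.3, 0.1]
tool_pos: [0.6115, -0.0042, 0.0191]
contact_force: [1.1, -0.3, -0.1]
```

```bash
for i in 1 2 3; do python3 -m creep '-.0005 .00006 0 0 0 0 .2;-.001 .0001 0 0 0 0 .2;-.001 .0001 0 0 0 0 .2' | egrep 'tool_pos|contact'; done
```

```text
tool_pos: [0.6111, -0.0043, 0.0192]
contact_force: [5.1, -1.0, -1.8]
tool_pos: [0.611, -0.0044, 0.0194]
contact_force: [7.0, -1.5, -2.0]
tool_pos: [0.6111, -0.0044, 0.0197]
contact_force: [10.3, -1.5, -4.4]
```

Contact is established at about 10 N. Next I ease off to roughly 4 N and raise along the foot-sliding path.

```bash
python3 -m creep '.0014 -.0002 0 0 0 0 .2;.0014 -.0002 0 0 0 0 .2;.0014 -.0002 0 0 0 0 .2;.0014 -.0002 0 0 0 0 .2' | egrep '^t:|tool_pos|contact'; python3 -m creep '.0008 -.0001 .003 0 0 0 .2;.0015 -.0002 .006 0 0 0 .2;.0022 -.0002 .009 0 0 0 .2;.0028 -.0003 .0122 0 0 0 .2;.0033 -.0004 .0152 0 0 0 .2;.0038 -.0004 .0183 0 0 0 .2;.0041 -.0005 .0212 0 0 0 .2;.0044 -.0005 .0241 0 0 0 .2;.0044 -.0005 .0241 0 0 0 .2'
```

```text
t: 9.55
tool_pos: [0.611, -0.0044, 0.0192]
contact_force: [5.8, -1.4, -2.0]
t: 10.45
tool_pos: [0.6143, -0.0046, 0.0435]
orientation: [[0.993, -0.122, -0.0], [-0.122, -0.993, -0.0], [-0.0, 0.0, -1.0]]
contact_force: [4.4, -1.0, -3.1]
grip_width: 0.0337
gripper_force: 12.0
```

```bash
python3 -m creep '.0004 0 .0058 0 0 0 .2;.0006 -.0001 .0114 0 0 0 .2;.0004 0 .0168 0 0 0 .2;0 0 .0222 0 0 0 .2;-.0007 .0001 .0273 0 0 0 .2;-.0007 .0001 .0273 0 0 0 .2' | egrep '^t:|tool_pos|contact'; python3 - <<'E'
from h import *
p=manip.read_camera("side"); cv2.imwrite("pics/s3.png",p["color"][150:350,220:460,::-1].repeat(2,0).repeat(2,1))
E
```

```text
t: 11.05
tool_pos: [0.6132, -0.0043, 0.0711]
contact_force: [0.6, -0.6, -1.2]
```

View pics/s3.png

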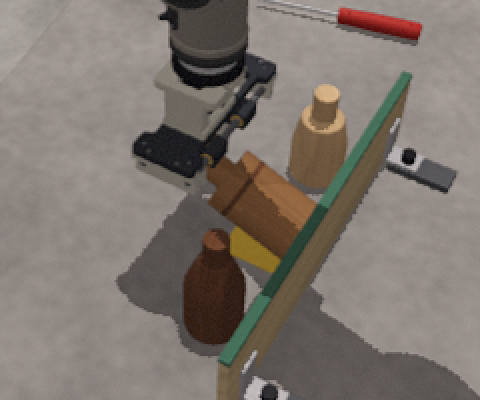

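```bash
python3 -m creep '-.002 .0002 .005 0 0 0 .2;-.0032 .0004 .0099 0 0 0 .2;-.0047 .0005 .0145 0 0 0 .2;-.0047 .0005 .0145 0 0 0 .2' | egrep '^t:|tool_pos|contact'; python3 -m creep '-.0018 .0002 .0044 0 0 0 .2;-.0039 .0005 .0087 0 0 0 .2;-.0062 .0007 .0126 0 0 0 .2;-.0062 .0007 .0126 0 0 0 .2'| egrep '^t:|tool_pos|contact'
```

```text
t: 11.5
tool_pos: [0.6086, -0.0039, 0.0856]
contact_force: [0.3, 0.1, -1.3]
t: 11.9
tool_pos: [0.6025, -0.0032, 0.0981]
contact_force: [0.0, -0.3, -1.9]
```

```bash
for i in 1 2 3; do python3 -m creep '-.001 .0001 0 0 0 0 .2;-.001 .0001 0 0 0 0 .2' | egrep '^t:|tool_pos|contact';done;  python3 - <<'E'
from h import *
p=manip.read_camera("side"); cv2.imwrite("pics/s4.png",p["color"][190:310,300:420,::-1].repeat(4,0).repeat(4,1))
E
```

```text
t: 12.1
tool_pos: [0.6023, -0.0033, 0.098]
contact_force: [2.0, 0.5, 0.2]
t: 12.3
tool_pos: [0.6015, -0.0032, 0.0981]
contact_force: [2.8, -0.7, 1.7]
t: 12.5
tool_pos: [0.6011, -0.0032, 0.0983]
contact_force: [6.5, -0.2, 2.2]
```

View pics/s4.png

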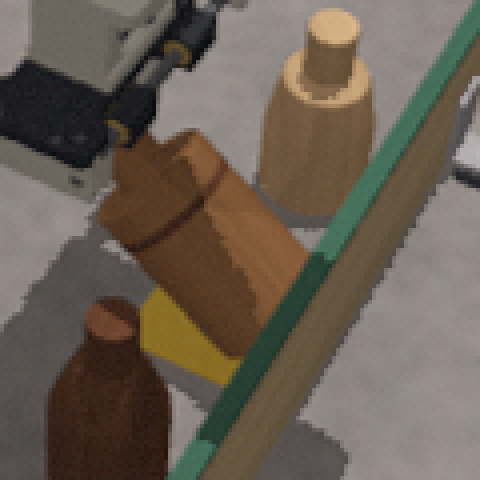

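The chuck is half raised with its foot against the fence and the measured push is about 6 N. I'll continue upward.

```bash
python3 -m creep '-.0021 .0002 .0033 0 0 0 .2;-.0045 .0005 .0068 0 0 0 .2;-.0075 .0009 .0102 0 0 0 .2;-.0075 .0009 .0102 0 0 0 .2;-.0075 .0009 .0102 0 0 0 .2' | egrep '^t:|tool_pos|contact'
```

```text
t: 13.05
tool_pos: [0.5922, -0.0021, 0.1079]
contact_force: [3.5, -0.2, 1.5]
```

```bash
python3 -m creep '-.0034 .0004 .0026 0 0 0 .2;-.007 .0008 .005 0 0 0 .2;-.0108 .0012 .0071 0 0 0 .2;-.0147 .0017 .0089 0 0 0 .2;-.0147 .0017 .0089 0 0 0 .2' | egrep '^t:|tool_pos|contact';  python3 -m creep '-.004 .0005 .0016 0 0 0 .2;-.0084 .001 .003 0 0 0 .2;-.0084 .001 .003 0 0 0 .2' | egrep '^t:|tool_pos|contact'; python3 - <<'E'
from h import *
p=manip.read_camera("side"); cv2.imwrite("pics/s5.png",p["color"][170:310,280:420,::-1].repeat(4,0).repeat(4,1))
E
```

```text
t: 13.55
tool_pos: [0.5773, -0.0003, 0.1172]
contact_force: [4.0, -1.0, 3.3]
t: 13.85
tool_pos: [0.5692, 0.0006, 0.1202]
contact_force: [3.5, -0.7, 5.0]
```

View pics/s5.png

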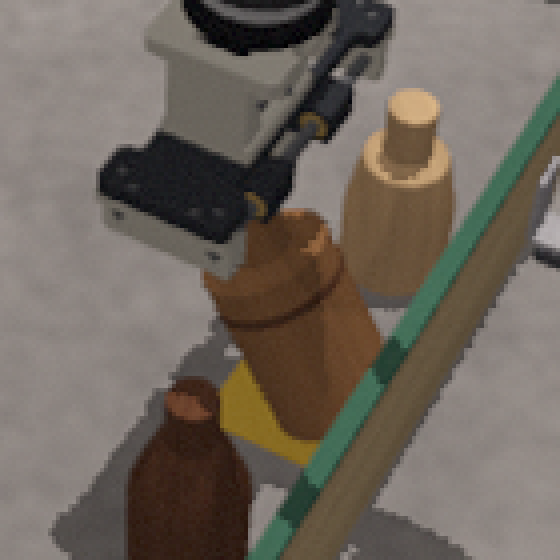

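```bash
python3 -m creep '-.0048 .0006 .0023 0 0 0 .2;-.0095 .0011 .0032 0 0 0 .2;-.0147 .0017 .0038 0 0 0 .2;-.0197 .0023 .004 0 0 0 .2;-.0197 .0023 .004 0 0 0 .2' | egrep '^t:|tool_pos|contact';  python3 -m creep '-.0053 .0006 .0001 0 0 0 .2;-.0106 .0012 -.0001 0 0 0 .2;-.0106 .0012 -.0001 0 0 0 .2' | egrep '^t:|tool_pos|contact'
```

```text
t: 14.4
tool_pos: [0.5485, 0.0031, 0.124]
contact_force: [1.6, -0.6, 5.6]
t: 14.7
tool_pos: [0.5379, 0.0044, 0.1239]
contact_force: [1.4, -0.6, 6.1]
```

```bash
python3 -m creep '-.005 .0006 .0006 0 0 0 .2;-.01 .0012 0 0 0 0 .2;-.013 .0015 -.0004 0 0 0 .2;-.016 .0018 -.001 0 0 0 .2;-.016 .0018 -.001 0 0 0 .2' | egrep '^t:|tool_pos|contact';  python3 - <<'E'
from h import *
p=manip.read_camera("side"); cv2.imwrite("pics/s6.png",p["color"][150:310,280:440,::-1].repeat(3,0).repeat(3,1))
E
```

```text
t: 15.2
tool_pos: [0.522, 0.0061, 0.1226]
contact_force: [1.1, 0.8, 4.5]
```

View pics/s6.png

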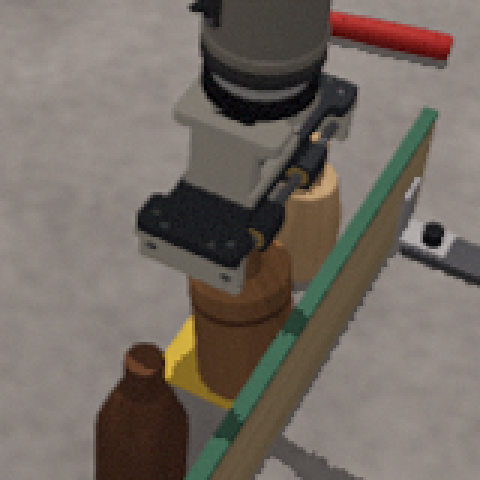

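```bash
python3 -m creep '-.0025 .0003 -.0004 0 0 0 .2;-.005 .0006 -.0008 0 0 0 .2;-.005 .0006 -.0008 0 0 0 .2' | egrep '^t:|tool_pos|contact'; for i in 1 2 3; do python3 -m creep '-.001 .0001 -.0002 0 0 0 .2;-.001 .0001 -.0002 0 0 0 .2' | egrep 'tool_pos|contact'; done
```

```text
t: 15.55
tool_pos: [0.517, 0.0067, 0.1217]
contact_force: [0.8, 0.7, 5.0]
tool_pos: [0.5163, 0.0068, 0.1216]
contact_force: [0.9, 1.1, 5.6]
tool_pos: [0.5153, 0.0069, 0.1214]
contact_force: [0.2, 0.9, 5.9]
tool_pos: [0.5143, 0.007, 0.1212]
contact_force: [1.8, 0.8, 5.4]
```

```bash
for i in 1 2 3 4; do python3 -m creep '-.001 .0001 -.0001 0 0 0 .2;-.001 .0001 -.0001 0 0 0 .2' | egrep 'tool_pos|contact'; done
```

```text
tool_pos: [0.5132, 0.0071, 0.121]
contact_force: [1.7, 0.2, 6.0]
tool_pos: [0.5123, 0.0072, 0.1208]
contact_force: [1.0, 0.5, 3.6]
tool_pos: [0.5114, 0.0072, 0.1206]
contact_force: [0.4, 1.0, 3.4]
tool_pos: [0.5105, 0.0073, 0.1205]
contact_force: [0.8, 0.7, 1.3]
```

```bash
for i in 1 2 3; do python3 -m creep '-.0007 .0001 -.0001 0 0 0 .2;-.0007 .0001 -.0001 0 0 0 .2' | egrep 'tool_pos|contact'; done;  python3 - <<'E'
from h import *
p=manip.read_camera("side"); cv2.imwrite("pics/s7.png",p["color"][170:290,290:430,::-1].repeat(5,0).repeat(5,1))
E
```

```text
tool_pos: [0.5098, 0.0074, 0.1203]
contact_force: [1.8, 1.3, -0.5]
tool_pos: [0.5091, 0.0074, 0.1202]
contact_force: [1.3, 0.6, -1.5]
tool_pos: [0.5084, 0.0074, 0.1201]
contact_force: [1.2, 0.0, -4.5]
```

View pics/s7.png

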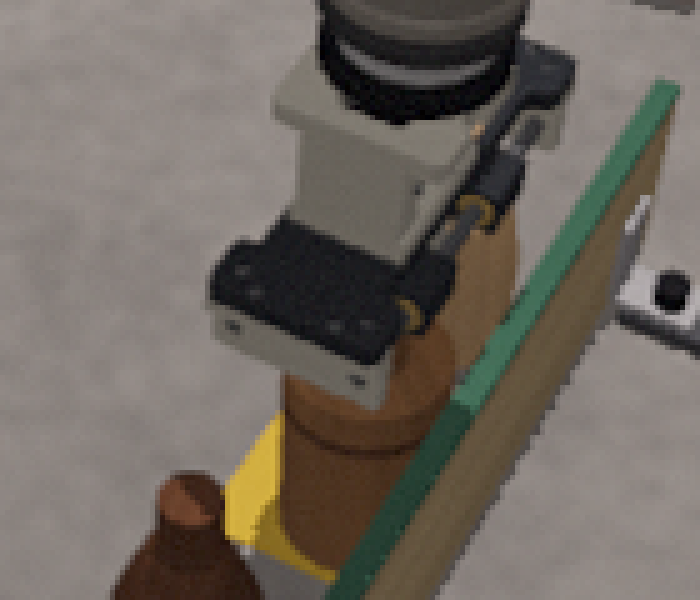

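```bash
python3 -m creep '0 0 -.0005 0 0 0 .2;0 0 -.0008 0 0 0 .2;0 0 -.0008 0 0 0 .2' | egrep 'tool_pos|contact'; for i in 1 2 3; do python3 -m creep '-.0007 .0001 -.0002 0 0 0 .2;-.0007 .0001 -.0002 0 0 0 .2' | egrep 'tool_pos|contact'; done; python3 -c "
from h import *
print(manip.get_state()['ft_torque'])"
```

```text
tool_pos: [0.5087, 0.0075, 0.12]
contact_force: [-0.9, 0.1, 3.3]
tool_pos: [0.5083, 0.0075, 0.1199]
contact_force: [-0.9, -0.6, 5.3]
tool_pos: [0.5078, 0.0076, 0.1198]
contact_force: [-0.2, -0.1, 5.1]
tool_pos: [0.5072, 0.0077, 0.1197]
contact_force: [0.6, -0.1, 5.3]
[ 0.03014785 -0.13416641  0.04215172]
```

```bash
cat > e.py <<'E'
from h import *
p=manip.read_camera("side"); im=cv2.GaussianBlur(p["color"].astype(np.float32),(3,3),0)
# left silhouette edge of body, subpixel by max gradient
E=[]
for r in range(236,276,2):
    g=im[r,330:366].sum(1); d=np.abs(np.diff(g)); k=d[5:30].argmax()+5; w=d[k-1:k+2]; E.append((r,330.5+k+(w*[-1,0,1]).sum()/w.sum()))
print([(r,round(c,1)) for r,c in E])
a=np.array(E); k=np.polyfit(a[:,0],a[:,1],1); res=a[:,1]-np.polyval(k,a[:,0]); a=a[abs(res)<1]; print("obs slope",np.polyfit(a[:,0],a[:,1],1),len(a))
s=manip.get_state(); ex=np.array([.9934,-.1145,0]); N=np.array([*s["tool_pos"][:2],s["tool_pos"][2]+.019])
for th in(-4,-2,0,2,4):
    t=np.radians(th); ax=ex*np.sin(t)+np.array([0,0,np.cos(t)]); F=N-ax*.1387
    u=np.cross(ax,[0,1,0]);u/=np.linalg.norm(u);v=np.cross(ax,u); q=[]
    for h in np.linspace(.03,.1,8):
        P=[proj(p,F+ax*h+.038*(np.cos(f)*u+np.sin(f)*v)) for f in np.linspace(0,6.283,181)]; q.append(min(P,key=lambda z:z[1]))
    q=np.array(q); print(th,np.polyfit(q[:,0],q[:,1],1),np.polyval(np.polyfit(q[:,0],q[:,1],1),[245,275]))
p=manip.read_camera("wrist"); cv2.imwrite("pics/w8.png",p["color"][:,:,::-1])
E
python3 e.py
```

```text
[(236, np.float64(338.7)), (238, np.float64(350.5)), (240, np.float64(356.4)), (242, np.float64(359.5)), (244, np.float64(345.6)), (246, np.float64(345.8)), (248, np.float64(346.2)), (250, np.float64(346.1)), (252, np.float64(346.2)), (254, np.float64(346.3)), (256, np.float64(345.7)), (258, np.float64(345.7)), (260, np.float64(345.7)), (262, np.float64(345.5)), (264, np.float64(345.5)), (266, np.float64(345.5)), (268, np.float64(345.3)), (270, np.float64(344.5)), (272, np.float64(334.9)), (274, np.float64(334.9))]
obs slope [-2.48614763e-01  4.09251175e+02] 6
-4 [-1.82558368e-01  3.91419129e+02] [346.69232938 341.21557835]
-2 [-1.31799314e-01  3.79667984e+02] [347.37715187 343.42317244]
0 [-8.30992708e-02  3.68375483e+02] [348.01616154 345.52318341]
2 [-3.62258992e-02  3.57489115e+02] [348.61376952 347.52699254]
4 [9.01934869e-03 3.46967754e+02] [349.17749462 349.44807508]
```

View pics/w8.png

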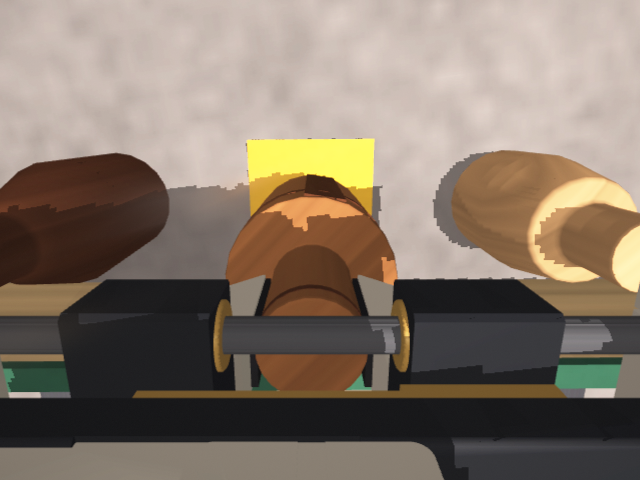

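The chuck is centred across the mark: yellow spans columns 248–374 and the chuck axis is near 311. It still leans back roughly 2°, so I'll keep pushing.

```bash
for i in 1 2 3 4; do python3 -m creep '-.001 .0001 -.0001 0 0 0 .2;-.001 .0001 -.0001 0 0 0 .2' | egrep 'tool_pos|contact'; done; sed -i 's/^p=manip.read_camera("wrist").*//' e.py; python3 e.py
```

```text
tool_pos: [0.5061, 0.0079, 0.1194]
contact_force: [0.4, -0.5, 5.5]
tool_pos: [0.5049, 0.008, 0.1191]
contact_force: [1.3, 0.1, 4.8]
tool_pos: [0.5036, 0.0082, 0.1188]
contact_force: [0.6, 0.1, 4.9]
tool_pos: [0.503, 0.0082, 0.1187]
contact_force: [3.8, 0.9, 2.9]
[(236, np.float64(345.6)), (238, np.float64(349.4)), (240, np.float64(355.4)), (242, np.float64(358.5)), (244, np.float64(346.3)), (246, np.float64(346.8)), (248, np.float64(347.1)), (250, np.float64(346.8)), (252, np.float64(346.8)), (254, np.float64(346.6)), (256, np.float64(346.4)), (258, np.float64(346.3)), (260, np.float64(346.3)), (262, np.float64(346.2)), (264, np.float64(345.7)), (266, np.float64(345.6)), (268, np.float64(345.4)), (270, np.float64(345.3)), (272, np.float64(344.5)), (274, np.float64(334.9))]
obs slope [-6.54594878e-02  3.63245875e+02] 5
-4 [-1.87370800e-01  3.94464213e+02] [348.55836668 342.93724269]
-2 [-1.36315882e-01  3.82590330e+02] [349.19293921 345.10346274]
0 [-8.48221608e-02  3.70524909e+02] [349.74347941 347.19881459]
2 [-4.01649779e-02  3.60155163e+02] [350.31474385 349.10979451]
4 [5.28219104e-03 3.49555556e+02] [350.84969257 351.0081583 ]
```

```bash
for i in 1 2; do python3 -m creep '-.0005 .0001 0 0 0 0 .2;-.0005 .0001 0 0 0 0 .2;-.0005 .0001 0 0 0 0 .2' | egrep '^t|tool_pos|contact'; done
```

```text
t: 19.75
tool_pos: [0.503, 0.0082, 0.1187]
contact_force: [5.4, 0.5, 0.0]
t: 20.05
tool_pos: [0.5029, 0.0082, 0.1188]
contact_force: [6.6, -0.3, -0.2]
```

```bash
python3 -m creep '0 0 0 0 0 0 .2;0 0 0 0 0 0 .2;0 0 0 0 0 0 .2;0 0 0 0 0 0 .2' | egrep '^t|tool_pos|contact'; python3 -m creep '.0005 0 0 0 0 0 .2;.001 -.0001 0 0 0 0 .2;.0013 -.0001 0 0 0 0 .2;.0013 -.0001 0 0 0 0 .2' | egrep '^t|tool_pos|contact'; python3 e.py | head -1
```

```text
t: 20.45
tool_pos: [0.5029, 0.0082, 0.1187]
contact_force: [6.4, 0.2, 0.1]
t: 20.85
tool_pos: [0.503, 0.0083, 0.1187]
contact_force: [3.2, -0.4, 1.5]
[(236, np.float64(346.4)), (238, np.float64(349.5)), (240, np.float64(354.6)), (242, np.float64(358.5)), (244, np.float64(346.4)), (246, np.float64(346.8)), (248, np.float64(346.8)), (250, np.float64(346.8)), (252, np.float64(346.8)), (254, np.float64(346.6)), (256, np.float64(346.4)), (258, np.float64(346.3)), (260, np.float64(346.3)), (262, np.float64(345.8)), (264, np.float64(345.7)), (266, np.float64(345.5)), (268, np.float64(345.4)), (270, np.float64(345.3)), (272, np.float64(344.5)), (274, np.float64(334.9))]
```

```bash
python3 -m creep '.0006 -.0001 0 0 0 0 .2;.0006 -.0001 0 0 0 0 .2;.0006 -.0001 0 0 0 0 .4;.0006 -.0001 0 0 0 0 .5;.0006 -.0001 0 0 0 0 .6;.0006 -.0001 0 0 0 0 .75;.0006 -.0001 0 0 0 0 .75;.0006 -.0001 0 0 0 0 .75;.0006 -.0001 0 0 0 0 .75;.0006 -.0001 0 0 0 0 .75'; python3 -m creep '0 0 .01 0 0 0 .75;0 0 .03 0 0 0 .75;0 0 .06 0 0 0 .75;0 0 .09 0 0 0 .75;0 0 .12 0 0 0 .75;0 0 .14 0 0 0 .75;0 0 .14 0 0 0 .75;0 0 .14 0 0 0 .75' |egrep '^t|tool_pos|contact'; python3 e.py | head -1;  python3 - <<'E'
from h import *
p=manip.read_camera("side"); cv2.imwrite("pics/s9.png",p["color"][130:330,260:460,::-1].repeat(3,0).repeat(3,1))
p=manip.read_camera("top")
for n in("chuck","form_a","bowl","burnisher"): print(n,[onz(p,m["location"]).round(4) for m in manip.mark_of(p,n)[:2]])
E
```

```text
t: 21.9
tool_pos: [0.5035, 0.0082, 0.1187]
orientation: [[0.993, -0.122, -0.0], [-0.122, -0.993, -0.0], [-0.0, 0.0, -1.0]]
contact_force: [-0.6, 0.4, 0.3]
grip_width: 0.069
gripper_force: 0.0
t: 22.7
tool_pos: [0.5034, 0.0082, 0.2588]
contact_force: [-0.4, 0.3, -0.2]
[(236, np.float64(356.4)), (238, np.float64(355.3)), (240, np.float64(352.6)), (242, np.float64(352.6)), (244, np.float64(346.6)), (246, np.float64(346.7)), (248, np.float64(346.7)), (250, np.float64(346.7)), (252, np.float64(346.8)), (254, np.float64(346.6)), (256, np.float64(346.4)), (258, np.float64(346.3)), (260, np.float64(346.2)), (262, np.float64(345.7)), (264, np.float64(345.7)), (266, np.float64(345.5)), (268, np.float64(345.4)), (270, np.float64(345.3)), (272, np.float64(344.5)), (274, np.float64(334.9))]
chuck []
form_a [array([0.548 , 0.1446, 0.    ])]
bowl []
burnisher [array([ 0.5806, -0.4066,  0.    ])]
```

View pics/s9.png

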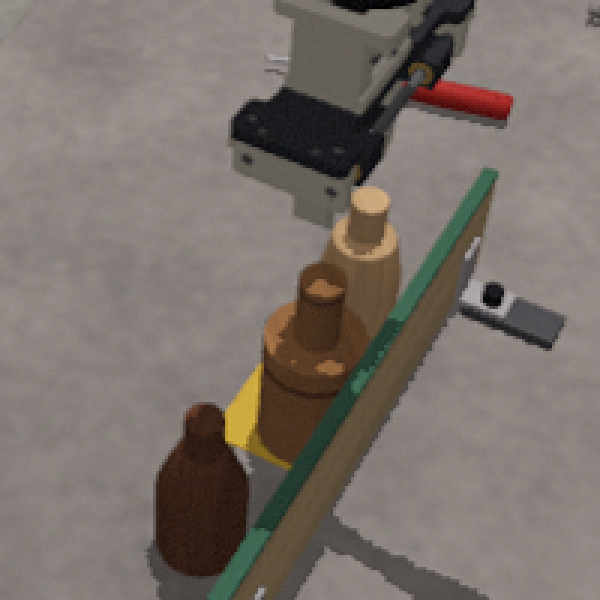

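The chuck stands upright against the fence on the mark. The gripper is clear, and the forms and burnisher look undisturbed.

```bash
python3 -c "
from cell import manip
print(manip.job_done())"
```

```text
the job is handed in; nothing more can be done
None
```

I handed the job in with the chuck released, standing upright against the fence, centred on the mark in the camera view; the hand-in call gave no verdict.

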